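# Rack the hole saws by size

### The arm

A 7-joint arm with a two-finger parallel gripper is mounted at the origin on the work surface. World frame = base frame: x ahead of the robot, y to its left, z up, the work surface at z = 0. Lengths are in m, angles in rad, forces in N, time in s.
With the tool pointing down it reaches from about 0.4 to 0.875 m from the base axis. Payload 4.4 kg.
Tool frame: the origin (TCP) lies at the very end of the fingers, on their centre line; the grasp point (between the pads) lies arm.grip_depth behind it (arm.grip_depth is the distance from the TCP to the grasp point, in m); z points along the fingers, y is the direction in which the jaws open and shut (so a half turn about z gives the same grasp; the last joint's range is limited). The gripper opens to 85 mm and grips with 20 to 120 N. Pads are 22 mm wide; open, the fingers measure 114 mm over their backs; the gripper's body (76 mm by 85 mm) begins 54 mm behind the grasp point. The pads swing forward as they close: fully open they stand 13 mm farther back than shut.
Start: joints at [-1.314, 0.628, 0.038, 1.517, -0.027, 0.996, -0.02], TCP at [0.206, 0.616, 0.231] pointing down, gripper open.
Joint ranges: [-3.06, 3.06], [-0.37, 2.12], [-1.25, 1.32], [0.18, 2.47], [-1.1, 4.24], [0.23, 1.98], [-2.94, 2.94]. Speed limits (rad/s): [2.57, 2.57, 3.14, 3.14, 3.14, 3.14, 3.14].

### API

Orientations are given as a rotation vector (axis times angle).
In Python, from rig import monitor, optics, arm gives the robot as it stands.
- The arm moves only by the tool drive_tool, never from a script. Its argument "commands" is one flat list of numbers, 7 for each row, row after row: the closure in counts, from 0 (fully open) to 255 (shut), then the shift along the tool's x, y, z in m, then the turn, a rotation vector about the tool's x, y, z in rad. A call has 1 to 5 rows; each row is the pose to reach, as a shift and turn from the pose measured when the call began, along the tool's axes at that moment; what a row does not reach only later rows make up. A row lasts 1/10 s, in which the tool goes at most 50 mm and 8.59 degrees, less where a joint would pass 70% of its speed; a pose out of reach is approached as far as the arm can. A call with a gripper value outside its range is refused whole. The fingers move at their own pace and stop on an object; the grip force is fixed at half the most. Time passes only in rows, so rows that repeat a pose let the fingers close. It gives the time, the measured TCP pose, the force and the opening at its end, in the units of the state.
- monitor.state(): the state, without advancing time (a new reading comes with each control period).
- optics.capture(name): name is "scene" or "top" or "wrist"; returns a dict with "image" (480x640x3 uint8, blue, green, red), "range_z" (480x640 float32, m along the optical axis (not along the pixel's ray), 0 where there is no reading), "fx", "fy", "cx", "cy" (pixels), "distortion" ([k1, k2, p1, p2, k3] as OpenCV has them; the pictures are not rectified), "eye" and "orientation" of the camera in the world. Camera axes: x right, y up, looking along -z (the intrinsics and any distortion apply to the point x, -y, -z); pixel columns grow to the right and rows downward; lengths in m; the calibration is good to about 2 mm. A picture is of the moment at which its call begins.
- arm.job_done(): hands the job in, once; it reports no verdict.
The state is a dict: "clock": time; "qpos": joint angles; "qd": joint speeds; "joint_efforts": joint torques, N m; "eef_pos": TCP position; "tool_rot": TCP orientation; "contact_force": force on the tool from outside, world axes, zero at the start; "ft_torque": the same for the moment, N m; "grip_width": finger opening in m.
Only numpy, scipy, OpenCV 4.12 (cv2) and the standard library are available. Lean on these libraries where they do the work, as an engineer would, in place of code of your own. Each camera call takes 0.05 s, during which the arm holds its last target.

### The job

Put the four hole saws away on the rack, one centred on each cork pad, in order of diameter: the smallest on the pad next to the red end block, then each bigger one in turn, with the largest at the pale wooden end. Leave each standing upright as it stands now, crown up, and let go of.

Things in the scene. Friction and masses are not known exactly. Their poses are not given: they have to be found in the camera images.
- saw_20: The smallest of the four hole saws: a rigid grey steel cup standing mouth (teeth) down on the bench, 20 mm across and 45 mm tall, with a flat closed bright crown with a dark hole in its middle. Round, so it may be gripped across any diameter. Origin: centre of its underside (teeth edge); z points up through the crown.
- saw_30: The second smallest of the four hole saws: a rigid grey steel cup standing mouth (teeth) down on the bench, 30 mm across and 45 mm tall, with a flat closed bright crown with a dark hole in its middle. Round, so it may be gripped across any diameter. Origin: centre of its underside (teeth edge); z points up through the crown.
- saw_41: The second largest of the four hole saws: a rigid grey steel cup standing mouth (teeth) down on the bench, 41 mm across and 45 mm tall, with a flat closed bright crown with a dark hole in its middle. Round, so it may be gripped across any diameter. Origin: centre of its underside (teeth edge); z points up through the crown.
- saw_54: The largest of the four hole saws: a rigid grey steel cup standing mouth (teeth) down on the bench, 54 mm across and 45 mm tall, with a flat closed bright crown with a dark hole in its middle. Round, so it may be gripped across any diameter. Origin: centre of its underside (teeth edge); z points up through the crown.
- pad_a: One of the four alike round cork pads, 60 mm across and 3 mm thick with a small dark dot at its centre, fixed in a straight row, 80 mm apart, on top of a dark wooden plank 80 mm wide, 430 mm long and 18 mm thick that is fixed to the bench. Which of the four letters lies at which place in the row differs from start to start. Origin: centre of the pad's underside, so its top is 3 mm above it (21 mm above the bench). z up, y along the plank.
- pad_b: One of the four alike round cork pads, 60 mm across and 3 mm thick with a small dark dot at its centre, fixed in a straight row, 80 mm apart, on top of a dark wooden plank 80 mm wide, 430 mm long and 18 mm thick that is fixed to the bench. Which of the four letters lies at which place in the row differs from start to start. Origin: centre of the pad's underside, so its top is 3 mm above it (21 mm above the bench). z up, y along the plank.
- pad_c: One of the four alike round cork pads, 60 mm across and 3 mm thick with a small dark dot at its centre, fixed in a straight row, 80 mm apart, on top of a dark wooden plank 80 mm wide, 430 mm long and 18 mm thick that is fixed to the bench. Which of the four letters lies at which place in the row differs from start to start. Origin: centre of the pad's underside, so its top is 3 mm above it (21 mm above the bench). z up, y along the plank.
- pad_d: One of the four alike round cork pads, 60 mm across and 3 mm thick with a small dark dot at its centre, fixed in a straight row, 80 mm apart, on top of a dark wooden plank 80 mm wide, 430 mm long and 18 mm thick that is fixed to the bench. Which of the four letters lies at which place in the row differs from start to start. Origin: centre of the pad's underside, so its top is 3 mm above it (21 mm above the bench). z up, y along the plank.
- red_end: The red block, 60 x 24 mm and 26 mm tall, fixed on the plank at one end of the row of pads, its centre 75 mm from the centre of the nearest pad, in line with the row; it may be at either end, and a pale wooden block of the same size is at the other. Origin: centre of its underside (18 mm above the bench); y along the plank.
Not all that is in view belongs to the job. What is shaped like the saw_54 but turquoise is not meant.

How it is judged:
At the end, for the whole second after the job is handed in: All four hole saws stand at rest and released, crown up (within 0.1 rad) on the cork pads, each within 13 mm of its pad's centre, in order of diameter from the red block: 20, 30, 41, 54 mm ((horizontal distance between saw_20 and pad_a below 0.013 m or horizontal distance between saw_20 and pad_b below 0.013 m or horizontal distance between saw_20 and pad_c below 0.013 m or horizontal distance between saw_20 and pad_d below 0.013 m) and horizontal distance between saw_20 and red_end between 0.045 and 0.105 m and height (world z) of saw_20 between 0.016 and 0.026 m and angle between each of saw_20, saw_30, saw_41, saw_54's own z axis and vertical below 0.1 rad and linear speed of each of saw_20, saw_30, saw_41, saw_54 below 0.02 m/s and angular speed of each of saw_20, saw_30, saw_41, saw_54 below 0.2 rad/s and contact force between each of saw_20, saw_30, saw_41, saw_54 and the fingers below 0.05 N and (horizontal distance between saw_30 and pad_a below 0.013 m or horizontal distance between saw_30 and pad_b below 0.013 m or horizontal distance between saw_30 and pad_c below 0.013 m or horizontal distance between saw_30 and pad_d below 0.013 m) and horizontal distance between saw_30 and red_end between 0.125 and 0.185 m and height (world z) of saw_30 between 0.016 and 0.026 m and (horizontal distance between saw_41 and pad_a below 0.013 m or horizontal distance between saw_41 and pad_b below 0.013 m or horizontal distance between saw_41 and pad_c below 0.013 m or horizontal distance between saw_41 and pad_d below 0.013 m) and horizontal distance between saw_41 and red_end between 0.205 and 0.265 m and height (world z) of saw_41 between 0.016 and 0.026 m and (horizontal distance between saw_54 and pad_a below 0.013 m or horizontal distance between saw_54 and pad_b below 0.013 m or horizontal distance between saw_54 and pad_c below 0.013 m or horizontal distance between saw_54 and pad_d below 0.013 m) and horizontal distance between saw_54 and red_end between 0.285 and 0.345 m and height (world z) of saw_54 between 0.016 and 0.026 m); the robot touches nothing.
It also fails if it takes over 112 s, if anything falls off the work surface, if the arm or the gripper's body presses on something with over 40 N, if the wrist force passes 120 N, or if a joint passes its speed limit or range.

## Working session

There is one attempt and no reset: what is moved stays moved. The work goes in short steps, Python scripts to look and compute and a tool call to move; the robot and the scene stay as the last step left them, time stands still between calls to the robot, and variables do not carry over. Pictures are saved under pics/ and viewed, and the job is handed in when it is done.

Besides the shell and the picture viewer there is one more tool, called after "Emit:" as name(argument=value, ...) on one line, values as JSON. drive_tool: Moves the arm, as the interface text tells. Its arguments: {"type":"object","properties":{"commands":{"type":"array"}},"required":["commands"]}

```bash
mkdir -p pics; ls
python3 - <<'E'
from rig import monitor, optics, arm
import cv2,pickle
print(monitor.state()); print(arm.grip_depth)
for n in ["scene","top","wrist"]:
    c=optics.capture(n); cv2.imwrite(f"pics/{n}0.png",c["image"]); pickle.dump(c,open(f"{n}0.pkl","wb"))
    print(n,{k:v for k,v in c.items() if k not in("image","range_z")})
E
```

```text
pics
{'clock': 0.0, 'qpos': array([-1.31380416,  0.62937239,  0.03843714,  1.51836496, -0.02698511,
        0.99628706, -0.01999566]), 'qd': array([-0.00100166, -0.00118896,  0.00047536, -0.00083453, -0.00131013,
        0.00162863, -0.00232536]), 'joint_efforts': array([-1.12864978e-03, -5.63401330e+01,  1.22603148e+00, -1.93438429e+01,
        1.10701629e-02,  1.08173027e-02,  7.50075799e-06]), 'eef_pos': array([0.20596685, 0.61584804, 0.23037295]), 'tool_rot': array([-5.04772992e-01, -3.10049874e+00,  2.97550088e-03]), 'contact_force': array([-0.59985052,  0.41133675,  0.14239264]), 'ft_torque': array([-0.00080276, -0.07281278, -0.04689183]), 'grip_width': 0.08520676733430524}
0.0187
scene {'fx': 492.4709497978967, 'fy': 492.4709497978967, 'cx': 318.9808361215285, 'cy': 245.68865085820912, 'distortion': array([-0.02880391,  0.        ,  0.        ,  0.        ,  0.        ]), 'eye': array([ 1.15828318, -0.06892796,  0.55545887]), 'orientation': array([0.71064313, 0.65634615, 1.40215268])}
top {'fx': 515.3453713819887, 'fy': 515.3453713819887, 'cx': 328.9184052421883, 'cy': 249.36334529103473, 'distortion': array([-0.03569618,  0.        ,  0.        ,  0.        ,  0.        ]), 'eye': array([ 0.41983864, -0.00238494,  1.12064518]), 'orientation': array([ 0.07161854, -0.09010205, -1.56900363])}
wrist {'fx': 396.75926541264266, 'fy': 396.75926541264266, 'cx': 326.0744178763208, 'cy': 238.27103827631134, 'distortion': array([-0.09097329,  0.        ,  0.        ,  0.        ,  0.        ]), 'eye': array([0.14230499, 0.63638239, 0.37171142]), 'orientation': array([-0.23187243, -0.16587356,  1.23964642])}
```

View pics/top0.png

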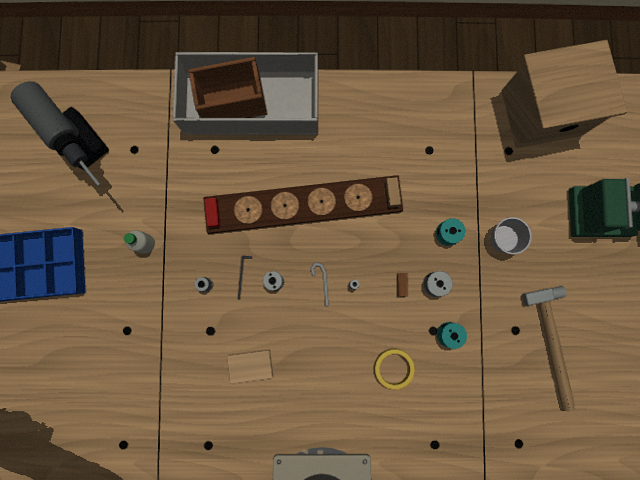

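View pics/scene0.png

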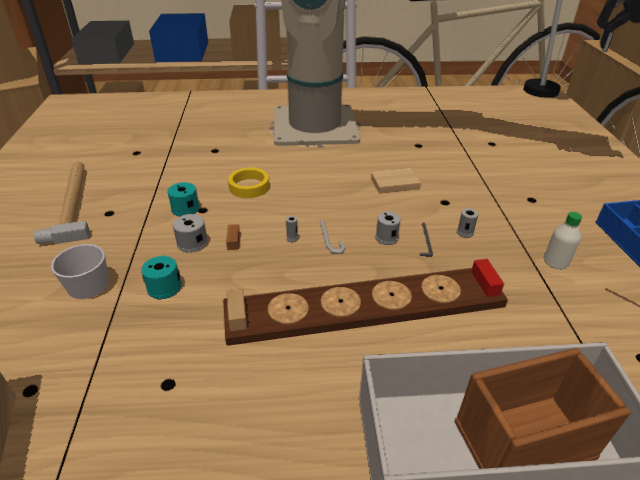

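View pics/wrist0.png

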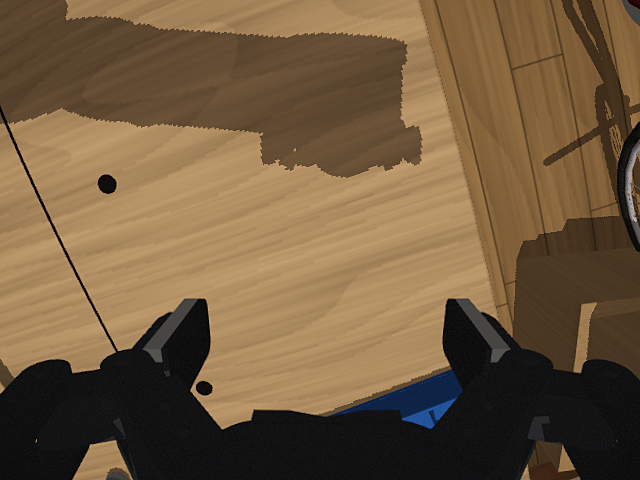

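```bash
cat > h.py <<'E'
import numpy as np,cv2,pickle
from scipy.spatial.transform import Rotation as R
def ray(c,uv):
    K=np.array([[c["fx"],0,c["cx"]],[0,c["fy"],c["cy"]],[0,0,1]])
    p=cv2.undistortPoints(np.array(uv,float).reshape(-1,1,2),K,c["distortion"])[:,0]
    d=np.c_[p[:,0],-p[:,1],-np.ones(len(p))]
    return R.from_rotvec(c["orientation"]).apply(d)
def xyz(c):
    v,u=np.mgrid[0:480,0:640]
    d=ray(c,np.c_[u.ravel(),v.ravel()])
    return (c["eye"]+d*c["range_z"].reshape(-1,1)).reshape(480,640,3)
def onplane(c,uv,z):
    d=ray(c,uv); return c["eye"]+d*((z-c["eye"][2])/d[:,2])[:,None]
def proj(c,P):
    q=R.from_rotvec(c["orientation"]).inv().apply(np.atleast_2d(P)-c["eye"])
    K=np.array([[c["fx"],0,c["cx"]],[0,c["fy"],c["cy"]],[0,0,1]])
    q=q*[1,-1,-1]
    return cv2.projectPoints(q,np.zeros(3),np.zeros(3),K,c["distortion"])[0][:,0]
def yawinfo(s):
    M=R.from_rotvec(s["tool_rot"]).as_matrix(); return M
E
python3 - <<'E'
from h import *
for nm,seeds,pads in [("top0",{"54":(439,284),"20":(353,285),"41":(273,281),"30":(203,285)},[(248,209),(285,205.5),(321.5,201.5),(358,197.5)]),("scene0",{"54":(190,225),"20":(292,221),"41":(388,219),"30":(468,213)},[(441,289),(392,295),(341,301),(288,308)])]:
    c=pickle.load(open(nm+".pkl","rb")); W=xyz(c); z=W[...,2]
    for k,(u,v) in seeds.items():
        b=z[int(v)-25:int(v)+25,int(u)-25:int(u)+25]
        m=((z>0.039)&(z<0.055)).astype(np.uint8)
        n,l,st,ce=cv2.connectedComponentsWithStats(m)
        lab=l[int(v)-2:int(v)+3,int(u)-2:int(u)+3].max()
        P=W[l==lab]
        (ct,r)=cv2.minEnclosingCircle(P[:,:2].astype(np.float32)[:,None])
        print(nm,k,st[lab],"median z",np.median(P[:,2]),"circ",ct,r,"mean",P.mean(0))
    g=cv2.cvtColor(c["image"],cv2.COLOR_BGR2GRAY)
    for u,v in pads:
        x0,y0=int(round(u))-4,int(round(v))-4
        w=g[y0:y0+9,x0:x0+9].astype(float); w=np.clip(np.median(w)-15-w,0,None)
        uu=x0+(w*np.arange(9)[None]).sum()/w.sum(); vv=y0+(w*np.arange(9)[:,None]).sum()/w.sum()
        print(nm,"pad",uu,vv,onplane(c,[(uu,vv)],.021), z[int(vv)-3,int(uu)+3])
E
```

```text
top0 54 [426 271  27  26 523] median z 0.045409862075454166 circ (0.4594189524650574, -0.24584168195724487) 0.027372268959879875 mean [ 0.45925164 -0.24550186  0.04545239]
top0 20 [349 280  10   9  70] median z 0.045198029728469646 circ (0.45850542187690735, -0.06686921417713165) 0.009858932346105576 mean [ 0.45839761 -0.06719225  0.04541647]
top0 41 [262 271  20  20 299] median z 0.0452805277218602 circ (0.4657606780529022, 0.10430429130792618) 0.020360859110951424 mean [0.46566757 0.10416512 0.04539913]
top0 30 [195 277  15  15 165] median z 0.04539815098644162 circ (0.45859214663505554, 0.2503850758075714) 0.01518147811293602 mean [0.45818231 0.24990436 0.04524489]
top0 pad 247.63100137174212 209.36762688614542 [[0.62021241 0.16028676 0.021     ]] 0.01701877844320432
top0 pad 284.47727272727275 205.03084415584416 [[0.62981394 0.08076342 0.021     ]] 0.020619363811328784
top0 pad 321.124149659864 200.99319727891157 [[0.63881809 0.00149438 0.021     ]] 0.017645356807266754
top0 pad 357.70403587443946 196.77130044843048 [[ 0.64829717 -0.07788634  0.021     ]] 0.020831239268450208
sce
[... 420 characters left out ...]
903240204, 0.10078134387731552) 0.021452803164720535 mean [0.47081977 0.10078731 0.04425293]
scene0 30 [461 208  17  12 170] median z 0.04450219843635639 circ (0.46067115664482117, 0.2501528263092041) 0.016039585694670677 mean [0.46249188 0.24855445 0.04395322]
scene0 pad 440.57890909090906 287.3905454545455 [[0.62212997 0.15921068 0.021     ]] 0.019787910203317716
scene0 pad 391.26947535771063 293.7400635930048 [[0.63135357 0.07990402 0.021     ]] 0.02225908317907943
scene0 pad 340.29389600602866 300.3858327053504 [[6.40826010e-01 5.37180609e-04 2.10000000e-02]] 0.019699194796211628
scene0 pad 287.67340590979785 307.10342146189737 [[ 0.65008411 -0.07881354  0.021     ]] 0.019777678250605835
```

```bash
cat > st.py <<'E'
import sys
from h import *
from rig import monitor
s=monitor.state(); M=R.from_rotvec(s["tool_rot"]).as_matrix()
print("t",s["clock"],"p",s["eef_pos"].round(4),"w",round(s["grip_width"],4),"F",s["contact_force"].round(1)); print("q",s["qpos"].round(2))
if len(sys.argv)>3:
    g=np.array([float(a) for a in sys.argv[1:4]])
    print("tool shift",(M.T@(g-s["eef_pos"])).round(4))
    for sg in (1,-1): # target: tool y=sg*x, z down
        T=np.c_[np.cross([sg,0,0],[0,0,-1]),[sg,0,0],[0,0,-1]]
        print("turn",sg,R.from_matrix(M.T@T).as_rotvec().round(3))
E
python3 st.py 0.4595 0.25 0.15
```

```text
t 0.15 p [0.206  0.616  0.2306] w 0.0855 F [ 1.  -0.7 -0.4]
q [-1.31  0.63  0.04  1.52 -0.03  1.   -0.02]
tool shift [-0.3565 -0.2666  0.081 ]
turn 1 [-1.000e-03  1.000e-03  1.248e+00]
turn -1 [-1.000e-03 -1.000e-03 -1.894e+00]
```

Emit:
drive_tool(commands=[0,-0.036,-0.027,0.008,0,0,0.135,0,-0.072,-0.054,0.016,0,0,0.27,0,-0.108,-0.081,0.024,0,0,0.405,0,-0.144,-0.108,0.032,0,0,0.54,0,-0.18,-0.135,0.04,0,0,0.675])

```text
clock: 0.65
eef_pos: [0.3346, 0.4292, 0.1905]
tool_rot: [1.51, 2.754, -0.002]
contact_force: [0.1, 0.2, 0.2]
grip_width: 0.0854
```

```bash
python3 st.py 0.4595 0.25 0.15
```

```text
t 0.65 p [0.3346 0.4292 0.1905] w 0.0854 F [0.1 0.2 0.2]
q [-1.1   0.54  0.22  1.86 -0.16  0.76 -0.24]
tool shift [-0.2182  0.009   0.0407]
turn 1 [-0.001  0.001  0.568]
turn -1 [-2.000e-03 -1.000e-03 -2.574e+00]
```

Emit:
drive_tool(commands=[0,-0.045,0.002,0.008,0,0,0.12,0,-0.09,0.004,0.016,0,0,0.24,0,-0.135,0.006,0.024,0,0,0.36,0,-0.18,0.008,0.032,0,0,0.48,0,-0.218,0.009,0.04,0,0,0.568])

```text
clock: 1.15
eef_pos: [0.4607, 0.2478, 0.1504]
tool_rot: [2.227, 2.214, -0.002]
contact_force: [0.2, 0.6, -0.6]
grip_width: 0.0854
```

```bash
python3 st.py 0.4595 0.25 0.02
python3 - <<'E'
from rig import optics
import cv2
cv2.imwrite("pics/w1.png",optics.capture("wrist")["image"])
E
```

```text
t 1.15 p [0.4607 0.2478 0.1504] w 0.0854 F [ 0.2  0.6 -0.6]
q [-0.77  0.59  0.33  1.96 -0.3   0.65 -0.25]
tool shift [ 0.0024 -0.0012  0.1304]
turn 1 [ 0.     0.002 -0.006]
turn -1 [ 3.000e-03 -0.000e+00  3.136e+00]
```

View pics/w1.png

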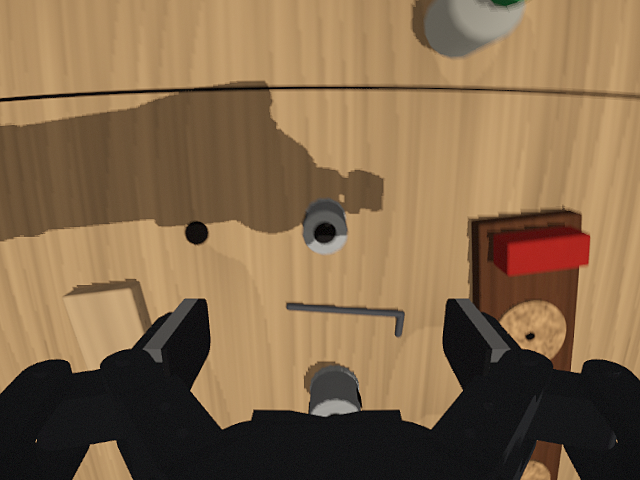

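Run:
```python
from h import *
from rig import optics
c=optics.capture("wrist"); W=xyz(c)
print(proj(c,[(0.4595,0.25,0.045),(0.4665,0.1025,0.045),(.621,.160,.021)]))
m=((W[...,2]>0.039)&(W[...,2]<0.055)).astype(np.uint8)
n,l,st,ce=cv2.connectedComponentsWithStats(m)
lab=l[240,315]; P=W[l==lab]; print(st[lab],cv2.minEnclosingCircle(P[:,:2].astype(np.float32)[:,None]),np.median(P[:,2]))
print(c["eye"])
```

```text
[[318.55645066 221.38381367]
 [332.49063907 413.30804361]
 [529.64093308 323.94095034]]
[ 295  196   46   47 1649] ((0.4588906466960907, 0.2505451440811157), 0.015098812989890575) 0.04404053741899985
[0.46454118 0.30762777 0.29054035]
```

Run:
```python
from h import *
from rig import optics
c=optics.capture("wrist"); W=xyz(c)
print(onplane(c,[(530,336)],.021), W[336,530],W[330,545],W[336,515], W[262,542])
t=pickle.load(open("top0.pkl","rb")); Wt=xyz(t)
print(Wt[209,248],Wt[205,248],Wt[209,254],Wt[212,212])
cv2.imwrite("pics/w2.png",cv2.resize(c["image"][200:400,440:640],None,fx=3,fy=3))
```

```text
[[0.62116847 0.15342923 0.021     ]] [0.62197154 0.15263482 0.01963337] [0.63400796 0.15722394 0.01920179] [0.60942688 0.15320287 0.01975144] [0.60944371 0.22219247 0.04168131]
[0.62118242 0.15963455 0.02010493] [0.6298705  0.15971009 0.02058704] [0.62081707 0.14637839 0.022169  ] [0.60981047 0.23154418 0.04689862]
```

View pics/w2.png

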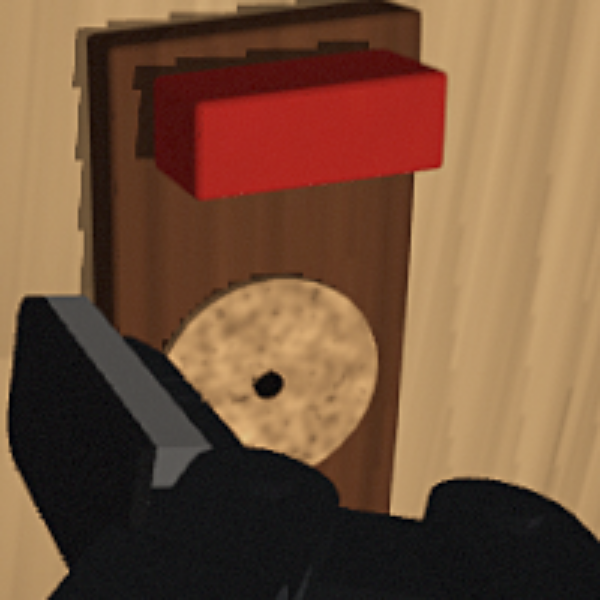

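Emit:
drive_tool(commands=[0,0.002,-0.002,0.04,0,0,0,0,0.002,-0.002,0.08,0,0,0,0,0.002,-0.002,0.11,0,0,0,0,0.002,-0.002,0.14,0,0,0,0,0.002,-0.002,0.14,0,0,0])

```text
clock: 1.8
eef_pos: [0.4553, 0.2489, 0.0072]
tool_rot: [-2.225, -2.216, 0.014]
contact_force: [-0.6, -1.5, 0.9]
grip_width: 0.0858
```

Emit:
drive_tool(commands=[255,0,0,0,0,0,0,255,0,0,0,0,0,0,255,0,0,0,0,0,0,255,0,0,0,0,0,0,255,0,0,0,0,0,0])

```text
clock: 2.3
eef_pos: [0.4563, 0.2496, 0.0087]
tool_rot: [-2.225, -2.217, 0.009]
contact_force: [-0.0, -0.0, 6.3]
grip_width: 0.0291
```

Emit:
drive_tool(commands=[255,0,0,0,0,0,0,255,0,0,0,0,0,0,255,0,0,-0.03,0,0,0,255,0,0,-0.07,0,0,0,255,0,0,-0.11,0,0,0])

```text
clock: 2.8
eef_pos: [0.4562, 0.2495, 0.1196]
tool_rot: [-2.225, -2.216, 0.012]
contact_force: [1.1, 0.6, -0.2]
grip_width: 0.0287
```

```bash
python3 st.py 0.6305 0.08 0.12
python3 - <<'E'
from rig import optics
import cv2
cv2.imwrite("pics/s1.png",optics.capture("scene")["image"][100:400,150:640])
cv2.imwrite("pics/w3.png",optics.capture("wrist")["image"])
E
```

```text
t 2.8 p [0.4562 0.2495 0.1196] w 0.0287 F [ 1.1  0.6 -0.2]
q [-0.76  0.63  0.31  1.98 -0.33  0.58 -0.23]
tool shift [-0.1689  0.175  -0.0007]
turn 1 [-0.006  0.005 -0.004]
turn -1 [0.008 0.01  3.138]
```

View pics/s1.png

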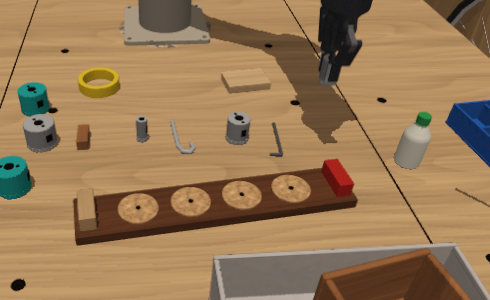

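View pics/w3.png

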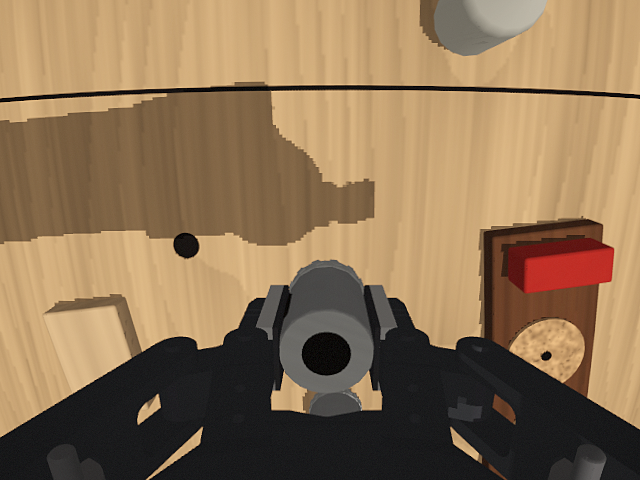

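Emit:
drive_tool(commands=[255,-0.034,0.035,0,0,0,0,255,-0.068,0.07,0,0,0,0,255,-0.102,0.105,0,0,0,0,255,-0.136,0.14,0,0,0,0,255,-0.169,0.175,0,-0.006,0.005,-0.004])

```text
clock: 3.4
eef_pos: [0.635, 0.0803, 0.1227]
tool_rot: [2.22, 2.221, 0.015]
contact_force: [1.0, 0.6, -1.4]
grip_width: 0.0284
```

```bash
python3 st.py 0.6305 0.08 0.04
```

```text
t 3.4 p [0.635  0.0803 0.1227] w 0.0284 F [ 1.   0.6 -1.4]
q [-0.34  0.75  0.28  1.66 -0.29  0.76  0.08]
tool shift [-0.0007 -0.0051  0.0827]
turn 1 [ 0.008 -0.006  0.   ]
turn -1 [ 0.009  0.013 -3.141]
```

Emit:
drive_tool(commands=[255,0,-0.005,0.02,0.004,-0.003,0,255,0,-0.005,0.05,0.008,-0.006,0,255,0,-0.005,0.08,0.008,-0.006,0,255,0,-0.005,0.083,0.008,-0.006,0,255,0,-0.005,0.083,0.008,-0.006,0])

```text
clock: 3.9
eef_pos: [0.6296, 0.0806, 0.0386]
tool_rot: [-2.22, -2.221, 0.004]
contact_force: [0.4, -0.3, -1.3]
grip_width: 0.0288
```

```bash
python3 st.py 0.6305 0.08 0.031;python3 - <<'E'
from rig import optics
import cv2
cv2.imwrite("pics/s2.png",cv2.resize(optics.capture("scene")["image"][200:350,200:520],None,fx=2.4,fy=2.4))
E
```

```text
t 3.9 p [0.6296 0.0806 0.0386] w 0.0288 F [ 0.4 -0.3 -1.3]
q [-0.32  0.87  0.24  1.7  -0.32  0.62  0.11]
tool shift [-0.0006  0.0009  0.0076]
turn 1 [-0.003  0.001  0.   ]
turn -1 [-1.000e-03 -4.000e-03 -3.141e+00]
```

View pics/s2.png

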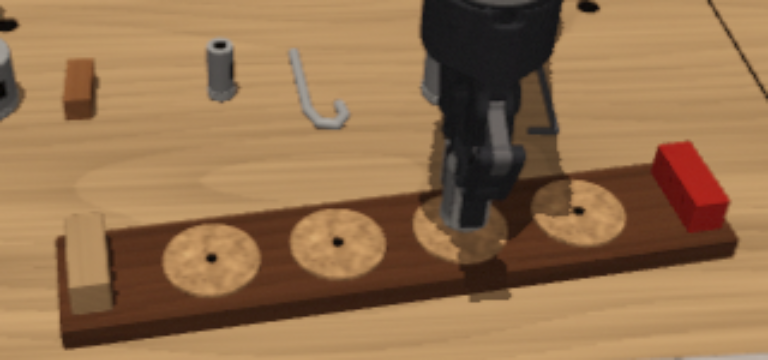

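Slow final descent, watching force.

Emit:
drive_tool(commands=[255,0,0.001,0.002,0,0,0,255,0,0.001,0.004,0,0,0,255,0,0.001,0.006,0,0,0,255,0,0.001,0.007,0,0,0,255,0,0.001,0.007,0,0,0])

```text
clock: 4.45
eef_pos: [0.6317, 0.0807, 0.033]
tool_rot: [2.221, 2.222, -0.0]
contact_force: [-0.3, 0.0, -1.2]
grip_width: 0.029
```

Emit:
drive_tool(commands=[255,0,0,0.001,0,0,0,255,0,0,0.002,0,0,0,255,0,0,0.003,0,0,0,255,0,0,0.003,0,0,0])

```text
clock: 4.85
eef_pos: [0.6317, 0.0806, 0.0299]
tool_rot: [2.221, 2.222, -0.0]
contact_force: [1.0, -0.1, -0.7]
grip_width: 0.0287
```

Emit:
drive_tool(commands=[255,0,0,0.001,0,0,0,255,0,0,0.001,0,0,0,255,0,0,0.001,0,0,0])

```text
clock: 5.15
eef_pos: [0.6318, 0.0807, 0.0298]
tool_rot: [2.221, 2.222, 0.0]
contact_force: [-1.8, 0.3, 5.9]
grip_width: 0.0287
```

Contact. Release (opening fully) and rise.

Emit:
drive_tool(commands=[0,0,0,0,0,0,0,0,0,0,0,0,0,0,0,0,0,0,0,0,0,0,0,0,0,0,0,0,0,0,0,0,0,0,0])

```text
clock: 5.65
eef_pos: [0.6317, 0.0807, 0.0296]
tool_rot: [2.221, 2.222, -0.0]
contact_force: [0.6, 0.7, 0.2]
grip_width: 0.0853
```

Emit:
drive_tool(commands=[0,0,0,0,0,0,0,0,0,0,-0.03,0,0,0,0,0,0,-0.06,0,0,0,0,0,0,-0.1,0,0,0,0,0,0,-0.1,0,0,0])

```text
clock: 6.15
eef_pos: [0.6357, 0.0806, 0.1351]
tool_rot: [2.217, 2.217, 0.012]
contact_force: [0.8, -0.4, 0.8]
grip_width: 0.085
```

```bash
python3 st.py 0.4665 0.1035 0.13;python3 - <<'E'
from rig import optics
import cv2
cv2.imwrite("pics/s3.png",cv2.resize(optics.capture("scene")["image"][200:350,200:520],None,fx=2.4,fy=2.4))
E
```

```text
t 6.15 p [0.6357 0.0806 0.1351] w 0.085 F [ 0.8 -0.4  0.8]
q [-0.35  0.74  0.3   1.65 -0.28  0.78  0.08]
tool shift [ 0.0229 -0.1692  0.0034]
turn 1 [ 0.01  -0.001  0.   ]
turn -1 [ 2.000e-03  1.600e-02 -3.141e+00]
```

View pics/s3.png

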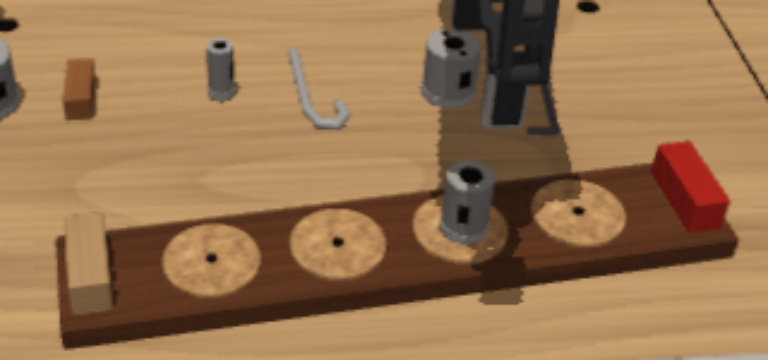

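Emit:
drive_tool(commands=[0,0.006,-0.045,0,0,0,0,0,0.012,-0.09,0,0.005,0,0,0,0.018,-0.135,0,0.01,0,0,0,0.023,-0.169,0.003,0.01,0,0,0,0.023,-0.169,0.003,0.01,0,0])

```text
clock: 6.7
eef_pos: [0.4577, 0.1042, 0.1273]
tool_rot: [-2.211, -2.218, 0.015]
contact_force: [0.2, 0.8, -0.0]
grip_width: 0.0855
```

```bash
python3 st.py 0.4665 0.1035 0.008
python3 - <<'E'
from h import *
from rig import optics
c=optics.capture("wrist"); W=xyz(c)
uv=proj(c,[(0.4665,0.1035,0.045)])[0]; print(uv)
m=((W[...,2]>0.039)&(W[...,2]<0.055)).astype(np.uint8)
n,l,st,ce=cv2.connectedComponentsWithStats(m)
lab=l[int(uv[1])+14,int(uv[0])-10]; P=W[l==lab]; print(lab,st[lab],cv2.minEnclosingCircle(P[:,:2].astype(np.float32)[:,None]),np.median(P[:,2]))
t=optics.capture("top");W=xyz(t)
m=((W[...,2]>0.058)&(W[...,2]<0.072)).astype(np.uint8)
n,l,st,ce=cv2.connectedComponentsWithStats(m)
for i in range(1,n):
    P=W[l==i]
    if st[i][4]>40 and abs(P[:,0].mean()-.63)<.05: print("placed",cv2.minEnclosingCircle(P[:,:2].astype(np.float32)[:,None]),np.median(P[:,2]))
E
```

```text
t 6.7 p [0.4577 0.1042 0.1273] w 0.0855 F [ 0.2  0.8 -0. ]
q [-0.47  0.57  0.28  2.1  -0.31  0.52  0.04]
tool shift [-0.0008  0.0105  0.1192]
turn 1 [-0.014 -0.     0.003]
turn -1 [ 1.000e-03 -2.100e-02 -3.139e+00]
[343.74147074 247.59901042]
2 [ 309  213   68   68 3535] ((0.465981662273407, 0.10257778316736221), 0.020702600479125977) 0.0440152178106267
placed ((0.6190153360366821, -0.5766412615776062), 0.05032005533576012) 0.065101280645945
placed ((0.6304133534431458, 0.08321055769920349), 0.01488344743847847) 0.06658600742402365
```

Emit:
drive_tool(commands=[0,0.001,0.009,0.03,-0.014,0,0,0,0.001,0.009,0.06,-0.014,0,0,0,0.001,0.009,0.09,-0.014,0,0,0,0.001,0.009,0.117,-0.014,0,0,0,0.001,0.009,0.117,-0.014,0,0])

```text
clock: 7.3
eef_pos: [0.4715, 0.1042, 0.0079]
tool_rot: [2.219, 2.22, 0.003]
contact_force: [-0.4, -0.4, 0.1]
grip_width: 0.0855
```

Emit:
drive_tool(commands=[255,0,0,0.002,0,0,0,255,0,0,0.002,0,0,0,255,0,0,0.002,0,0,0,255,0,0,0.002,0,0,0,255,0,0,0.002,0,0,0])

```text
clock: 7.8
eef_pos: [0.4726, 0.1041, 0.007]
tool_rot: [2.219, 2.218, 0.006]
contact_force: [-0.6, -1.1, 6.6]
grip_width: 0.0401
```

Emit:
drive_tool(commands=[255,0,0,0,0,0,0,255,0,0,0,0,0,0])

```text
clock: 8.0
eef_pos: [0.4731, 0.1043, 0.0073]
tool_rot: [2.218, 2.218, 0.007]
contact_force: [0.1, -0.0, -0.9]
grip_width: 0.0399
```

Emit:
drive_tool(commands=[255,0,0,-0.03,0,0,0,255,0,0,-0.07,0,0,0,255,0,0,-0.11,0,0,0,255,0,0,-0.11,0,0,0])

```text
clock: 8.4
eef_pos: [0.4754, 0.1048, 0.1213]
tool_rot: [2.215, 2.215, 0.019]
contact_force: [1.1, 0.5, -1.1]
grip_width: 0.04
```

```bash
python3 st.py 0.64 0.002 0.115
```

```text
t 8.4 p [0.4754 0.1048 0.1213] w 0.04 F [ 1.1  0.5 -1.1]
q [-0.5   0.59  0.32  2.09 -0.37  0.5   0.1 ]
tool shift [-0.1029  0.1645  0.0086]
turn 1 [ 0.015 -0.002  0.   ]
turn -1 [ 3.000e-03  2.400e-02 -3.141e+00]
```

Emit:
drive_tool(commands=[255,-0.025,0.04,0,0.005,0,0,255,-0.05,0.08,0,0.01,0,0,255,-0.075,0.12,0.004,0.015,0,0,255,-0.103,0.162,0.008,0.015,0,0,255,-0.103,0.162,0.008,0.015,0,0])

```text
clock: 8.9
eef_pos: [0.6425, -0.0048, 0.1143]
tool_rot: [2.223, 2.211, 0.003]
contact_force: [-1.2, -1.1, -1.8]
grip_width: 0.0399
```

```bash
python3 st.py 0.64 0.002 0.032
```

```text
t 8.9 p [ 0.6425 -0.0048  0.1143] w 0.0399 F [-1.2 -1.1 -1.8]
q [-0.23  0.77  0.33  1.65 -0.33  0.76  0.24]
tool shift [ 0.0071 -0.003   0.0823]
turn 1 [ 0.006  0.003 -0.006]
turn -1 [ 0.005 -0.009  3.136]
```

Emit:
drive_tool(commands=[255,0.003,-0.002,0.025,0.003,0.002,-0.006,255,0.006,-0.003,0.05,0.006,0.003,-0.006,255,0.007,-0.003,0.078,0.006,0.003,-0.006,255,0.007,-0.003,0.082,0.006,0.003,-0.006,255,0.007,-0.003,0.082,0.006,0.003,-0.006])

```text
clock: 9.4
eef_pos: [0.6389, 0.0019, 0.031]
tool_rot: [-2.22, -2.22, 0.004]
contact_force: [0.9, -0.3, -1.1]
grip_width: 0.0403
```

```bash
python3 st.py 0.64 0.002 0.0285
```

```text
t 9.4 p [0.6389 0.0019 0.031 ] w 0.0403 F [ 0.9 -0.3 -1.1]
q [-0.21  0.89  0.27  1.69 -0.37  0.62  0.27]
tool shift [0.0001 0.0011 0.0025]
turn 1 [-0.003  0.     0.   ]
turn -1 [-1.000e-03 -5.000e-03 -3.141e+00]
```

Emit:
drive_tool(commands=[255,0,0.001,0.001,0,0,0,255,0,0.001,0.002,0,0,0,255,0,0.001,0.003,0,0,0,255,0,0.001,0.003,0,0,0])

```text
clock: 9.8
eef_pos: [0.6401, 0.002, 0.0286]
tool_rot: [-2.22, -2.221, 0.003]
contact_force: [0.9, -0.7, -0.9]
grip_width: 0.0395
```

Emit:
drive_tool(commands=[255,0,0,0.001,0,0,0,255,0,0,0.001,0,0,0,255,0,0,0.0015,0,0,0])

```text
clock: 10.1
eef_pos: [0.6403, 0.002, 0.028]
tool_rot: [-2.22, -2.221, 0.002]
contact_force: [-2.2, 0.2, 10.1]
grip_width: 0.0396
```

Emit:
drive_tool(commands=[0,0,0,0,0,0,0,0,0,0,0,0,0,0,0,0,0,0,0,0,0,0,0,0,0,0,0,0,0,0,0,0,0,0,0])

```text
clock: 10.6
eef_pos: [0.6403, 0.002, 0.0279]
tool_rot: [-2.22, -2.221, 0.002]
contact_force: [0.1, 0.4, -0.6]
grip_width: 0.0852
```

Emit:
drive_tool(commands=[0,0,0,0,0,0,0,0,0,0,-0.03,0,0,0,0,0,0,-0.06,0,0,0,0,0,0,-0.1,0,0,0,0,0,0,-0.1,0,0,0])

```text
clock: 11.1
eef_pos: [0.6444, 0.0014, 0.1334]
tool_rot: [2.217, 2.217, 0.009]
contact_force: [0.9, 0.3, 0.6]
grip_width: 0.0851
```

```bash
python3 st.py 0.460 -0.0675 0.13
```

```text
t 11.1 p [0.6444 0.0014 0.1334] w 0.0851 F [0.9 0.3 0.6]
q [-0.24  0.75  0.34  1.64 -0.32  0.8   0.23]
tool shift [-0.0688 -0.1844  0.0019]
turn 1 [0.008 0.    0.   ]
turn -1 [-1.000e-03  1.300e-02 -3.141e+00]
```

Emit:
drive_tool(commands=[0,-0.017,-0.045,0,0.004,0,0,0,-0.034,-0.09,0,0.008,0,0,0,-0.051,-0.135,0,0.008,0,0,0,-0.069,-0.182,0.002,0.008,0,0,0,-0.069,-0.182,0.002,0.008,0,0])

```text
clock: 11.6
eef_pos: [0.4529, -0.0696, 0.1291]
tool_rot: [-2.223, -2.209, 0.011]
contact_force: [1.2, 0.2, -0.1]
grip_width: 0.0852
```

```bash
cat > look.py <<'E'
import sys
from h import *
from rig import optics
x,y=float(sys.argv[1]),float(sys.argv[2])
c=optics.capture("wrist"); W=xyz(c)
m=((W[...,2]>0.039)&(W[...,2]<0.055)).astype(np.uint8)
n,l,st,ce=cv2.connectedComponentsWithStats(m)
for i in range(1,n):
    P=W[l==i]
    if st[i][4]>100 and np.hypot(*(P[:,:2].mean(0)-[x,y]))<.03: print("wrist",st[i],cv2.minEnclosingCircle(P[:,:2].astype(np.float32)[:,None]),np.median(P[:,2]))
t=optics.capture("top");W=xyz(t)
m=((W[...,2]>0.058)&(W[...,2]<0.072)).astype(np.uint8)
n,l,st,ce=cv2.connectedComponentsWithStats(m)
for i in range(1,n):
    P=W[l==i]
    if st[i][4]>30 and abs(P[:,0].mean()-.63)<.05: print("placed",cv2.minEnclosingCircle(P[:,:2].astype(np.float32)[:,None]),np.median(P[:,2]))
E
python3 look.py .46 -.068; python3 st.py 0.460 -0.068 0.010
```

```text
wrist [322 226  34  34 860] ((0.4591309428215027, -0.06887011975049973), 0.010166171938180923) 0.044010580273417796
placed ((0.6177197694778442, -0.5714733004570007), 0.04940321668982506) 0.06558423068824903
placed ((0.6493583917617798, -0.6629194021224976), 0.01723475195467472) 0.06925410428609302
placed ((0.6397437453269958, 0.0029695990961045027), 0.020976247265934944) 0.06673373875964372
placed ((0.6308376789093018, 0.08335057646036148), 0.014861417934298515) 0.06636247145122698
placed ((0.5894142985343933, -0.6648193597793579), 0.019485175609588623) 0.06867633333799672
t 11.7 p [ 0.4615 -0.0681  0.13  ] w 0.0854 F [1.1 0.2 0.7]
q [-0.12  0.56  0.3   2.12 -0.32  0.51  0.42]
tool shift [ 0.0002 -0.0015  0.12  ]
turn 1 [-0.     0.    -0.002]
turn -1 [0.   0.   3.14]
```

Emit:
drive_tool(commands=[0,-0.001,-0.002,0.03,0,0,0,0,-0.001,-0.002,0.06,0,0,0,0,-0.001,-0.002,0.09,0,0,0,0,-0.001,-0.002,0.12,0,0,0,0,-0.001,-0.002,0.12,0,0,0])

```text
clock: 12.2
eef_pos: [0.4602, -0.0685, 0.0072]
tool_rot: [-2.221, -2.219, 0.002]
contact_force: [-1.7, 0.0, 0.1]
grip_width: 0.0854
```

Emit:
drive_tool(commands=[255,0,0,0,0,0,0,255,0,0,0,0,0,0,255,0,0,0,0,0,0,255,0,0,0,0,0,0,255,0,0,0,0,0,0])

```text
clock: 12.7
eef_pos: [0.4609, -0.0685, 0.0079]
tool_rot: [-2.222, -2.22, -0.0]
contact_force: [0.3, 0.8, 2.8]
grip_width: 0.0186
```

Emit:
drive_tool(commands=[255,0,0,0,0,0,0,255,0,0,0,0,0,0,255,0,0,0,0,0,0])

```text
clock: 13.0
eef_pos: [0.4608, -0.0685, 0.008]
tool_rot: [-2.222, -2.22, -0.0]
contact_force: [0.5, -0.0, -1.0]
grip_width: 0.0188
```

Emit:
drive_tool(commands=[255,0,0,-0.03,0,0,0,255,0,0,-0.07,0,0,0,255,0,0,-0.11,0,0,0,255,0,0,-0.12,0,0,0,255,0,0,-0.12,0,0,0])

```text
clock: 13.5
eef_pos: [0.4618, -0.0684, 0.1292]
tool_rot: [2.22, 2.22, 0.004]
contact_force: [-0.4, 0.2, -1.3]
grip_width: 0.0185
```

```bash
python3 st.py 0.621 0.16 0.12
```

```text
t 13.5 p [ 0.4618 -0.0684  0.1292] w 0.0185 F [-0.4  0.2 -1.3]
q [-0.26  0.59  0.51  2.13 -0.55  0.55  0.66]
tool shift [0.2284 0.1591 0.0097]
turn 1 [ 0.003 -0.    -0.   ]
turn -1 [-0.    -0.005  3.141]
```

Emit:
drive_tool(commands=[255,0.038,0.0265,0,0,0,0,255,0.076,0.053,0,0,0,0,255,0.114,0.08,0,0,0,0,255,0.152,0.106,0,0.003,0,0,255,0.19,0.133,0,0.003,0,0])

```text
clock: 14.0
eef_pos: [0.5944, 0.1234, 0.1271]
tool_rot: [-2.22, -2.22, 0.004]
contact_force: [0.7, -1.0, -0.1]
grip_width: 0.0186
```

```bash
python3 st.py 0.621 0.16 0.12
```

```text
t 14.0 p [0.5944 0.1234 0.1271] w 0.0186 F [ 0.7 -1.  -0.1]
q [-0.59  0.77  0.58  1.74 -0.56  0.8   0.26]
tool shift [0.0366 0.0267 0.007 ]
turn 1 [-0.004  0.     0.   ]
turn -1 [-0.    -0.006 -3.142]
```

Emit:
drive_tool(commands=[255,0.02,0.015,0.005,-0.002,0,0,255,0.0366,0.0266,0.025,-0.004,0,0,255,0.0366,0.0266,0.05,-0.004,0,0,255,0.0366,0.0266,0.08,-0.004,0,0,255,0.0366,0.0266,0.08,-0.004,0,0])

```text
clock: 14.5
eef_pos: [0.6158, 0.1596, 0.0407]
tool_rot: [-2.217, -2.216, 0.014]
contact_force: [-1.0, 0.1, -1.2]
grip_width: 0.0189
```

```bash
python3 st.py 0.621 0.16 0.03
```

```text
t 14.5 p [0.6158 0.1596 0.0407] w 0.0189 F [-1.   0.1 -1.2]
q [-0.59  0.92  0.51  1.69 -0.63  0.71  0.25]
tool shift [0.0004 0.0053 0.0106]
turn 1 [-0.011  0.002 -0.   ]
turn -1 [2.000e-03 1.700e-02 3.141e+00]
```

Emit:
drive_tool(commands=[255,0,0.002,0.003,-0.005,0.001,0,255,0,0.005,0.006,-0.01,0.002,0,255,0,0.005,0.009,-0.01,0.002,0,255,0,0.005,0.01,-0.01,0.002,0,255,0,0.005,0.01,-0.01,0.002,0])

```text
clock: 15.0
eef_pos: [0.621, 0.1597, 0.0312]
tool_rot: [-2.221, -2.221, -0.001]
contact_force: [-0.3, 0.0, -0.6]
grip_width: 0.0186
```

Emit:
drive_tool(commands=[255,0,0,0.0005,0,0,0,255,0,0,0.001,0,0,0,255,0,0,0.001,0,0,0])

```text
clock: 15.3
eef_pos: [0.6211, 0.1598, 0.0304]
tool_rot: [-2.221, -2.221, -0.001]
contact_force: [-0.0, -0.8, -0.5]
grip_width: 0.0188
```

Emit:
drive_tool(commands=[255,0,0,0.001,0,0,0,255,0,0,0.0015,0,0,0,255,0,0,0.002,0,0,0])

```text
clock: 15.6
eef_pos: [0.6211, 0.1599, 0.029]
tool_rot: [-2.221, -2.221, -0.001]
contact_force: [-2.1, 0.3, 8.1]
grip_width: 0.0186
```

Emit:
drive_tool(commands=[0,0,0,0,0,0,0,0,0,0,0,0,0,0,0,0,0,0,0,0,0,0,0,0,0,0,0,0,0,0,0,0,0,0,0])

```text
clock: 16.1
eef_pos: [0.6211, 0.1599, 0.0289]
tool_rot: [-2.221, -2.221, -0.001]
contact_force: [0.6, -0.3, -0.8]
grip_width: 0.0851
```

Emit:
drive_tool(commands=[0,0,0,0,0,0,0,0,0,0,-0.03,0,0,0,0,0,0,-0.06,0,0,0,0,0,0,-0.1,0,0,0,0,0,0,-0.1,0,0,0])

```text
clock: 16.6
eef_pos: [0.6249, 0.1596, 0.1343]
tool_rot: [2.218, 2.218, 0.014]
contact_force: [0.4, 0.4, 0.7]
grip_width: 0.085
```

```bash
python3 look.py .46 -.246; python3 st.py 0.461 -0.246 0.13
```

```text
placed ((0.618511974811554, -0.5791674852371216), 0.050782907754182816) 0.06540343826665462
placed ((0.6506776809692383, -0.6656663417816162), 0.019454002380371094) 0.06899992583292558
placed ((0.6393156051635742, 0.0019704625010490417), 0.020734764635562897) 0.06630159538775116
placed ((0.6311720013618469, 0.08317751437425613), 0.015098213218152523) 0.0665984838834871
placed ((0.620291531085968, 0.15884384512901306), 0.01003940124064684) 0.06718899322998095
placed ((0.5899990200996399, -0.6629719734191895), 0.020484207198023796) 0.06898992744917654
t 16.7 p [0.6216 0.16   0.1299] w 0.0853 F [-0.6  0.1 -1.3]
q [-0.63  0.81  0.59  1.65 -0.56  0.86  0.19]
tool shift [-0.406  -0.1606 -0.0013]
turn 1 [ 0.002 -0.002  0.   ]
turn -1 [ 3.000e-03  3.000e-03 -3.142e+00]
```

Emit:
drive_tool(commands=[0,-0.0406,-0.016,0,0,0,0,0,-0.081,-0.032,0,0,0,0,0,-0.122,-0.048,0,0,0,0,0,-0.162,-0.064,0,0,0,0,0,-0.203,-0.08,0,0,0,0])

```text
clock: 17.2
eef_pos: [0.5398, -0.044, 0.128]
tool_rot: [-2.219, -2.221, -0.002]
contact_force: [-0.1, -1.1, -0.2]
grip_width: 0.0852
```

```bash
python3 st.py 0.461 -0.246 0.13
```

```text
t 17.2 p [ 0.5398 -0.044   0.128 ] w 0.0852 F [-0.1 -1.1 -0.2]
q [-0.32  0.68  0.54  1.93 -0.55  0.68  0.56]
tool shift [-0.202  -0.0789 -0.0024]
turn 1 [-0.001 -0.002  0.001]
turn -1 [ 4.000e-03 -1.000e-03 -3.141e+00]
```

Emit:
drive_tool(commands=[0,-0.045,-0.0175,0,0,0,0,0,-0.09,-0.035,0,0,0,0,0,-0.135,-0.0525,0,0,0,0,0,-0.18,-0.07,0,0,0,0,0,-0.2,-0.079,-0.002,0,0,0])

```text
clock: 17.7
eef_pos: [0.4576, -0.2485, 0.1287]
tool_rot: [-2.225, -2.213, 0.003]
contact_force: [0.3, 0.9, 0.3]
grip_width: 0.0856
```

```bash
python3 look.py .46 -.246; python3 st.py 0.461 -0.246 0.006
```

```text
wrist [ 287  198   90   88 6147] ((0.46008309721946716, -0.2473163902759552), 0.02706034854054451) 0.04401039359987277
placed ((0.6189874410629272, -0.5689504146575928), 0.049255598336458206) 0.06572128898397422
placed ((0.6492775678634644, -0.6636179685592651), 0.01787661574780941) 0.06798603840271733
placed ((0.639394998550415, 0.0023011870216578245), 0.02056862600147724) 0.06661288076755123
placed ((0.6301820278167725, 0.08350953459739685), 0.015401385724544525) 0.06658202022583048
placed ((0.6205921173095703, 0.15900994837284088), 0.010350938886404037) 0.06539547244642585
placed ((0.5895812511444092, -0.6652911901473999), 0.01964545249938965) 0.06732262851294213
t 17.8 p [ 0.458  -0.2481  0.129 ] w 0.0856 F [-0.3 -1.   0.3]
q [ 0.11  0.65  0.5   1.98 -0.51  0.64  0.94]
tool shift [0.0021 0.0033 0.123 ]
turn 1 [-0.003 -0.    -0.007]
turn -1 [-1.000e-03  5.000e-03  3.135e+00]
```

Emit:
drive_tool(commands=[0,0.001,0.002,0.02,-0.003,0,-0.007,0,0.001,0.002,0.05,-0.003,0,-0.007,0,0.001,0.002,0.08,-0.003,0,-0.007,0,0.001,0.002,0.11,-0.003,0,-0.007,0,0.001,0.002,0.12,-0.003,0,-0.007])

```text
clock: 18.3
eef_pos: [0.458, -0.2443, 0.0057]
tool_rot: [-2.215, -2.218, 0.0]
contact_force: [-0.7, 0.1, 0.4]
grip_width: 0.0854
```

Emit:
drive_tool(commands=[0,0,0,0,0,0,0,0,0,0,0,0,0,0])

```text
clock: 18.5
eef_pos: [0.4579, -0.2435, 0.0057]
tool_rot: [-2.213, -2.218, 0.0]
contact_force: [0.8, -1.1, 0.9]
grip_width: 0.0854
```

```bash
python3 st.py 0.461 -0.247 0.007
```

```text
t 18.5 p [ 0.4579 -0.2435  0.0057] w 0.0854 F [ 0.8 -1.1  0.9]
q [ 0.24  0.84  0.3   2.03 -0.66  0.37  1.07]
tool shift [-0.0035  0.003  -0.0013]
turn 1 [-0.006 -0.006  0.002]
turn -1 [ 0.009 -0.009 -3.139]
```

Emit:
drive_tool(commands=[0,-0.003,0.003,-0.002,0,0,0,0,-0.003,0.003,-0.002,0,0,0,255,-0.003,0.003,-0.002,0,0,0,255,-0.003,0.003,-0.002,0,0,0,255,-0.003,0.003,-0.002,0,0,0])

```text
clock: 19.0
eef_pos: [0.4611, -0.2465, 0.0084]
tool_rot: [-2.214, -2.219, -0.001]
contact_force: [-0.8, 0.6, 6.7]
grip_width: 0.0525
```

Emit:
drive_tool(commands=[255,0,0,0,0,0,0,255,0,0,0,0,0,0,255,0,0,0,0,0,0,255,0,0,0,0,0,0])

```text
clock: 19.4
eef_pos: [0.461, -0.2463, 0.0084]
tool_rot: [-2.213, -2.218, -0.001]
contact_force: [-1.0, 0.6, 2.1]
grip_width: 0.0531
```

Emit:
drive_tool(commands=[255,0,0,-0.03,0,0,0,255,0,0,-0.07,0,0,0,255,0,0,-0.11,0,0,0,255,0,0,-0.12,0,0,0,255,0,0,-0.12,0,0,0])

```text
clock: 19.9
eef_pos: [0.4625, -0.2473, 0.1295]
tool_rot: [-2.215, -2.221, -0.002]
contact_force: [0.6, 0.6, -3.3]
grip_width: 0.0524
```

```bash
python3 st.py 0.649 -0.078 0.115
```

```text
t 19.9 p [ 0.4625 -0.2473  0.1295] w 0.0524 F [ 0.6  0.6 -3.3]
q [ 0.11  0.65  0.51  1.97 -0.52  0.65  0.95]
tool shift [0.1687 0.187  0.0148]
turn 1 [-0.003 -0.005  0.003]
turn -1 [ 0.008 -0.004 -3.139]
```

Emit:
drive_tool(commands=[255,0.03,0.034,0,0,0,0,255,0.06,0.068,0,0,0,0,255,0.09,0.102,0.003,0,0,0,255,0.12,0.136,0.006,0,0,0,255,0.15,0.17,0.01,-0.003,-0.005,0.003])

```text
clock: 20.4
eef_pos: [0.6319, -0.095, 0.1168]
tool_rot: [-2.22, -2.219, 0.003]
contact_force: [1.4, -0.4, -2.9]
grip_width: 0.0528
```

```bash
python3 st.py 0.649 -0.078 0.04
```

```text
t 20.4 p [ 0.6319 -0.095   0.1168] w 0.0528 F [ 1.4 -0.4 -2.9]
q [-0.21  0.81  0.55  1.66 -0.54  0.83  0.57]
tool shift [0.017  0.0173 0.0768]
turn 1 [-0.003 -0.001 -0.001]
turn -1 [-1.000e-03  5.000e-03  3.141e+00]
```

Emit:
drive_tool(commands=[255,0.01,0.01,0.01,0,0,0,255,0.017,0.017,0.03,-0.003,-0.001,0,255,0.017,0.017,0.055,-0.003,-0.001,0,255,0.017,0.017,0.077,-0.003,-0.001,0,255,0.017,0.017,0.077,-0.003,-0.001,0])

```text
clock: 20.9
eef_pos: [0.6441, -0.0771, 0.034]
tool_rot: [-2.217, -2.214, 0.01]
contact_force: [-0.3, -0.7, -1.6]
grip_width: 0.0525
```

```bash
python3 st.py 0.649 -0.078 0.03
```

```text
t 20.9 p [ 0.6441 -0.0771  0.034 ] w 0.0525 F [-0.3 -0.7 -1.6]
q [-0.2   0.94  0.48  1.65 -0.6   0.72  0.59]
tool shift [-0.0009  0.005   0.004 ]
turn 1 [-0.011 -0.002 -0.001]
turn -1 [-2.00e-03  1.70e-02  3.14e+00]
```

Emit:
drive_tool(commands=[255,0,0.005,0,-0.01,-0.002,0,255,-0.001,0.005,0.001,-0.011,-0.002,0,255,-0.001,0.005,0.002,-0.011,-0.002,0,255,-0.001,0.005,0.003,-0.011,-0.002,0,255,-0.001,0.005,0.003,-0.011,-0.002,0])

```text
clock: 21.4
eef_pos: [0.6493, -0.0781, 0.0315]
tool_rot: [2.222, 2.219, 0.001]
contact_force: [-0.4, 0.3, -2.2]
grip_width: 0.0527
```

Emit:
drive_tool(commands=[255,0,0,0.001,0,0,0,255,0,0,0.0015,0,0,0,255,0,0,0.0015,0,0,0])

```text
clock: 21.7
eef_pos: [0.6494, -0.0781, 0.0301]
tool_rot: [2.222, 2.22, 0.001]
contact_force: [0.0, 0.2, -2.9]
grip_width: 0.0526
```

Emit:
drive_tool(commands=[255,0,0,0.001,0,0,0,255,0,0,0.0015,0,0,0,255,0,0,0.0015,0,0,0])

```text
clock: 22.0
eef_pos: [0.6495, -0.0782, 0.0296]
tool_rot: [2.222, 2.219, 0.002]
contact_force: [-1.6, 1.1, 5.0]
grip_width: 0.0527
```

Emit:
drive_tool(commands=[0,0,0,0,0,0,0,0,0,0,0,0,0,0,0,0,0,0,0,0,0,0,0,0,0,0,0,0,0,0,0,0,0,0,0])

```text
clock: 22.5
eef_pos: [0.6495, -0.0782, 0.0295]
tool_rot: [2.222, 2.219, 0.002]
contact_force: [-0.1, -0.1, -0.1]
grip_width: 0.0853
```

Emit:
drive_tool(commands=[0,0,0,0,0,0,0,0,0,0,-0.03,0,0,0,0,0,0,-0.06,0,0,0,0,0,0,-0.1,0,0,0,0,0,0,-0.14,0,0,0])

```text
clock: 23.0
eef_pos: [0.6488, -0.0781, 0.1706]
tool_rot: [2.223, 2.22, 0.001]
contact_force: [0.4, -0.1, -0.5]
grip_width: 0.0853
```

Emit:
drive_tool(commands=[0,0,-0.04,0,0,0,0,0,0,-0.08,0,0,0,0,0,0,-0.12,0,0,0,0,0,0,-0.16,0,0,0,0,0,0,-0.16,0,0,0,0])

```text
clock: 23.5
eef_pos: [0.4819, -0.0775, 0.1702]
tool_rot: [-2.222, -2.212, 0.004]
contact_force: [0.3, 0.2, -0.3]
grip_width: 0.0851
```

```bash
python3 st.py;  python3 look.py .46 -.246
python3 - <<'E'
from rig import optics
import cv2
cv2.imwrite("pics/s9.png",cv2.resize(optics.capture("scene")["image"][200:350,200:520],None,fx=2.4,fy=2.4))
cv2.imwrite("pics/t9.png",optics.capture("top")["image"])
E
```

```text
t 23.5 p [ 0.4819 -0.0775  0.1702] w 0.0851 F [ 0.3  0.2 -0.3]
q [-0.3   0.56  0.61  2.03 -0.49  0.7   0.61]
placed ((0.6489368081092834, -0.07708544284105301), 0.027448497712612152) 0.06645362470592864
placed ((0.6182984709739685, -0.570854663848877), 0.04959631338715553) 0.06498579749705224
placed ((0.6504316329956055, -0.6650664806365967), 0.018713384866714478) 0.06895444889835445
placed ((0.6394046545028687, 0.0023917737416923046), 0.02055971324443817) 0.06636821388805103
placed ((0.6304551362991333, 0.0835539847612381), 0.015457005240023136) 0.06639865337739881
placed ((0.6204041242599487, 0.1592879742383957), 0.009931841865181923) 0.0656332116469942
placed ((0.5896576642990112, -0.6653949022293091), 0.019947445020079613) 0.06799126350341311
```

View pics/s9.png

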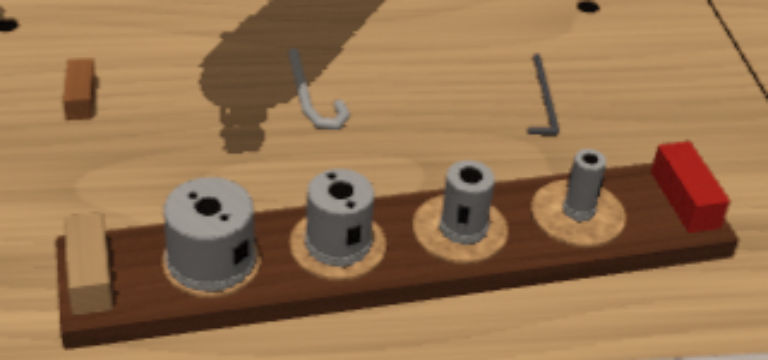

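View pics/t9.png

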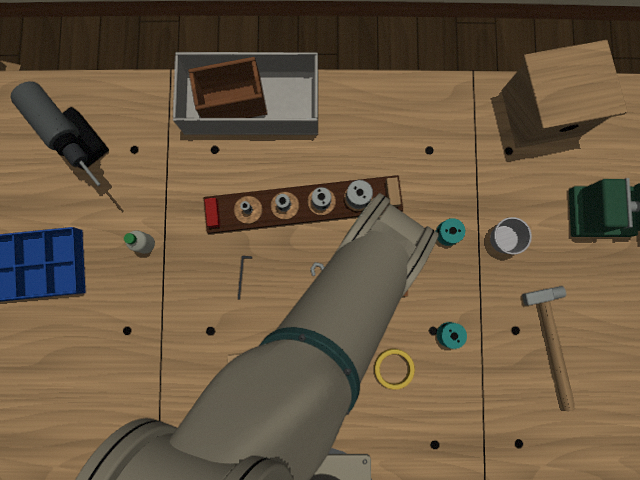

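Run:
```python
from h import *
from rig import optics
c=optics.capture("scene")
im=cv2.resize(c["image"][200:350,200:520],None,fx=2.4,fy=2.4,interpolation=cv2.INTER_CUBIC)
W=xyz(c)
# vertical cylinder side-profile: expected edges for saws
for (x,y,r) in [(.621,.159,.010),(.631,.083,.015),(.640,.0015,.0205)]:
    a=np.linspace(0,2*np.pi,60)
    for z in (.021,.066):
        p=proj(c,np.c_[x+r*np.cos(a),y+r*np.sin(a),np.full(60,z)])
        p=((p-[200,200]+.5)*2.4).astype(int); cv2.polylines(im,[p[:,None]],True,(0,255,0),1)
cv2.imwrite("pics/s10.png",im)
t=optics.capture("top");Wt=xyz(t)
for x,y,r in [(.6204,.1593,.0075),(.6305,.0835,.012),(.6394,.0024,.017),(.649,-.077,.023)]:
    m=(np.hypot(Wt[...,0]-x,Wt[...,1]-y)<r)&(Wt[...,2]>.06)
    P=Wt[m]; A=np.c_[P[:,:2]-P[:,:2].mean(0),np.ones(len(P))]; print(len(P),np.linalg.lstsq(A,P[:,2],rcond=None)[0].round(3))
```

```text
41 [0.102 0.123 0.067]
107 [ 0.048 -0.043  0.067]
211 [0.009 0.004 0.067]
374 [-0.013 -0.001  0.067]
```

View pics/s10.png

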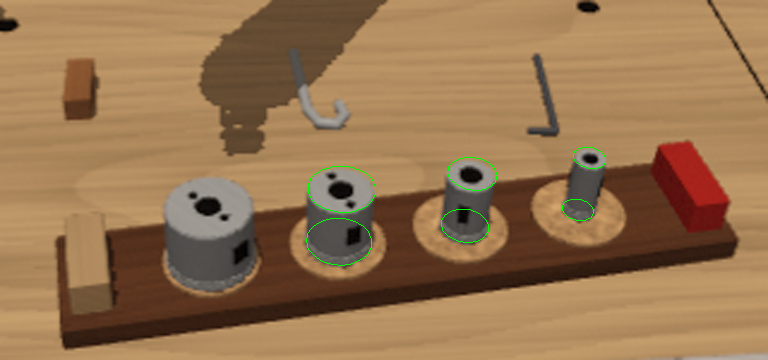

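```bash
python3 -c "
from rig import arm
print(arm.job_done())"
```

```text
the job is handed in; nothing more can be done
None
```

All four hole saws are standing on the rack and released. In order from the red block they are 20, 30, 41 and 54 mm. I handed the job in at about 24 s of robot time, with the arm clear of the rack; the interface gives no verdict.

- **Centring:** the last top-camera check put every saw within about 3 mm of its pad's centre dot, against the 13 mm limit. Crown heights were about 66 mm, as expected for saws sitting on the pads.
- **Upright:** in the scene picture the 20 mm saw seemed to lean. A plane fit to its crown depth gave a slope of about 0.16 rad, over the 0.1 limit, but from only 41 pixels. I put that down to depth noise, because drawing upright cylinders over the picture for the 20, 30 and 41 mm saws matched all three. The 54 mm saw's crown fitted flat (slope about 0.01).
- **Other disagreement:** the top and scene cameras differed by 1–4 mm on positions, so I used values between the two.

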